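Refit the ring stack on a rotary evaporator's drive shaft

TASK

Put the rotary evaporator's drive back together: onto the slanting steel shaft that stands out of the drive head thread the steel spacer, then the red washer, then the brass bushing with its flange first, and leave all three fully home, one flat upon the other. The bushing has two flats in its bore and only goes down once it is turned to match the two flats of the shaft, so feel for them; leave the bottles, the beaker and the evaporator where they stand.

Things in the scene. Friction and masses are not known exactly. Their poses are not given: they have to be found in the camera images.
- seat (a point): Middle of the seat: flat top face, 44 mm across, of the steel collar (14 mm tall) on the white drive head. z runs along the shaft, outward and up; the head is clamped leaning 14 to 34 degrees from upright, so the shaft slants to the robot's side; y is level, across the lean, and points to the column. Casing (84 mm across), motor and column all stay below the seat as seen along the shaft.
- shaft_tip (a point): Middle of the steel shaft's tip, 51 mm out from the seat. Shaft 24 mm across with two opposite flats 18 mm apart; its last 3 mm taper to a blunt round end 15 mm across. The flats face the seat's +y and -y when the shaft is unturned, but it stands turned about its axis by an unknown angle up to 45 degrees either way (feel or look for it; the gear holds it against 1 N m). Axes as the seat's.
- evaporator: The machine: white base 300 x 220 x 30 mm, column on its +y side, drive head above. It does not move. Origin under the middle of the base, z up; the head's tilting axis is 172 mm above it, along y, and the shaft's axis crosses that 62 mm below the seat.
- spacer: Bare steel spacer ring, 42 mm outside, 26 mm bore, 16 mm tall, 60 g, lying flat in the blue tray (the three parts change places there, 90 mm apart). Origin in its middle, 8 mm above its underside; z is its axis.
- washer: Red washer ring (hard), 50 mm outside, 26 mm bore, 6 mm thick, 25 g, lying flat in the blue tray. Origin in its middle, 3 mm above its underside; z is its axis.
- bushing: Brass bushing, 28 mm tall, 120 g, on its flange in the tray: flange 50 mm across, 5 mm thick, at the bottom; round body 40 mm across above. Bore 26 mm with two flats 19.2 mm apart facing its +y and -y, dark on top. It enters the shaft when the flats agree within 4 to 5 degrees; else its underside stops on the shaft's end 48 to 51 mm above the seat. Origin mid underside; z up its axis.
- tray: Shallow blue tray, 270 x 130 mm, outside height 12 mm, floor 4 mm thick, fixed to the bench; origin under its middle, x along its length.
- amber_bottle: Amber glass bottle with a black cap, 68 mm across, 150 mm tall, a bystander. Origin at the centre of its base.
- wash_bottle: White plastic bottle with a red cap, 66 mm across, 160 mm tall, a bystander. Origin at the centre of its base.
- beaker: Empty glass beaker, 72 mm across, 85 mm tall, a bystander. Origin at the centre of its base.
There are look-alikes about, which are no part of the job. Several things look just like the washer: the one meant starts farthest to the robot's left.

How it is judged:
By the outcome, as a careful person would: the job done as asked, in the order asked, and still so for the second after the job is handed in, with the robot touching nothing.
It also fails if it takes over 72 s, if anything falls off the work surface, if the arm or the gripper's body presses on something with over 40 N, if the wrist force passes 120 N, or if a joint passes its speed limit or range.

ROBOT

A 6-joint arm with a two-finger parallel gripper is mounted at the origin on the work surface. World frame = base frame: x ahead of the robot, y to its left, z up, the work surface at z = 0. Lengths are in mm, angles in rad, forces in N, time in s.
With the tool pointing down it reaches from about 325 to 900 mm from the base axis. Payload 3.5 kg.
Tool frame: the origin (TCP) lies at the very end of the fingers, on their centre line; the grasp point (between the pads) lies 19 mm behind it (ctrl.grip_depth is the distance from the TCP to the grasp point, in mm); z points along the fingers, y is the direction in which the jaws open and shut (so a half turn about z gives the same grasp; the last joint's range is limited). The gripper opens to 85 mm and grips with 20 to 120 N. Pads are 22 mm wide; open, the fingers measure 114 mm over their backs; the gripper's body (76 mm by 85 mm) begins 54 mm behind the grasp point. The pads swing forward as they close: fully open they stand 13 mm farther back than shut.
Start: joints at [-1.451, 0.276, -0.026, 1.268, 0, 1.467], TCP at [138.089, -609.552, 203.713] pointing down, gripper open.
Joint ranges: [-3.12, 3.12], [-0.85, 1.88], [-1.08, 1.24], [-1.95, 2.15], [-1.57, 1.53], [-3.14, 3.14]. Speed limits (rad/s): [2.57, 2.57, 3.14, 3.14, 3.14, 3.14].

INTERFACE

Orientations are given as [roll, pitch, yaw] about the fixed x, y, z axes, in that order (R = Rz(yaw) Ry(pitch) Rx(roll)).
In Python, from cell import readout, optics, job, ctrl gives the robot as it stands.
- The arm moves only by the shell command python3 -m creep 'ROWS' [FORCE]. ROWS is JSON, a list of rows, each a list of 7 numbers: the shift along the tool's x, y, z in m, then the turn, a rotation vector about the tool's x, y, z in degrees, then the opening, from 0 (shut) to 1 (fully open). A call has exactly 5 rows; each row is the pose to reach, as a shift and turn from the pose commanded when the call began, along the tool's axes at that moment; what a row does not reach only later rows make up. A row lasts 1/12 s, in which the tool goes at most 41.7 mm and 7.16 degrees, less where a joint would pass 70% of its speed; a pose out of reach is approached as far as the arm can. A call with a gripper value outside its range is refused whole. The fingers move at their own pace and stop on an object; FORCE is the grip in N (left out, the last holds). Time passes only in rows, so rows that repeat a pose let the fingers close, or fill a call up. It gives the time, the measured TCP pose, the force and the opening at its end, in the units of the state.
- readout.observe(): the state, without advancing time (a new reading comes with each control period).
- optics.capture(name): name is "scene" or "top" or "wrist"; returns the picture (384x512x3 uint8, blue, green, red); there is no depth.
- optics.camera_info(name): a dict with "intrinsics" (3x3 intrinsics, pixels), "dist" ([k1, k2, p1, p2, k3] as OpenCV has them; the pictures are not rectified), "position" and "rotation" of the camera in the world; the wrist camera has in their place "T_tool_cam" (4x4, takes a point from camera to tool coordinates, whose origin is the TCP and whose axes are the flange's). Camera axes: x right, y down, z forward; pixel columns grow to the right and rows downward; lengths in mm; the calibration is good to about 2 mm. A picture is of the moment at which its call begins: read the wrist's pose just before it. camera_info takes no time and is no camera call.
- job.finish_job(): hands the job in, once; it reports no verdict.
The state is a dict: "clock": time; "joint_positions": joint angles; "joint_velocities": joint speeds; "joint_torque": joint torques, N m; "tcp_pos": TCP position; "tcp_rot": TCP orientation; "force": force on the tool from outside, world axes, zero at the start; "torque": the same for the moment, N m; "gripper_width": finger opening in mm.
Only numpy, scipy, OpenCV 4.12 (cv2) and the standard library are available. Lean on these libraries where they do the work, as an engineer would, in place of code of your own. Each camera call takes 0.05 s, during which the arm holds its last target. There are 200 camera calls.

## Working session

There is one attempt and no reset: what is moved stays moved. The work goes in short steps, Python scripts to look and compute and a shell command to move; the robot and the scene stay as the last step left them, time stands still between calls to the robot, and variables do not carry over. Pictures are saved under pics/ and viewed, about 8 in all and at most 12, crops included, and the job is handed in when it is done.

```bash
mkdir -p pics; ls; python3 - <<'E'
from cell import readout, optics, job, ctrl
import cv2,json
print(readout.observe(), ctrl.grip_depth)
for n in ("scene","top","wrist"):
    print(n,optics.camera_info(n))
a=optics.capture("scene");b=optics.capture("top")
cv2.imwrite("pics/scene0.png",a);cv2.imwrite("pics/top0.png",b)
cv2.imwrite("pics/s0.png",cv2.resize(a,(800,600),interpolation=cv2.INTER_CUBIC))
cv2.imwrite("pics/t0.png",cv2.resize(b,(800,600),interpolation=cv2.INTER_CUBIC))
E
```

```text
pics
{'clock': 0.0, 'joint_positions': array([-1.45138766e+00,  2.77119842e-01, -2.78867988e-02,  1.26799036e+00,
       -2.14614370e-05,  1.46739847e+00]), 'joint_velocities': array([ 0.00124558, -0.00013439, -0.00081587, -0.00138543, -0.00083245,
        0.0012848 ]), 'joint_torque': array([ 1.47759125e-03, -4.45518994e+01,  2.95196146e+01,  1.64479605e-02,
       -5.39909774e-05, -2.03617795e-06]), 'tcp_pos': array([ 137.98941323, -608.71857408,  202.56514048]), 'tcp_rot': array([-3.13940152e+00, -2.05792901e-04,  2.22806330e-01]), 'force': array([-0.67136944,  0.17456679,  0.48566679]), 'torque': array([ 0.00548125, -0.01885581, -0.01089369]), 'gripper_width': 85.52547511213398} 18.700000000000003
scene {'intrinsics': array([[435.60015567,   0.        , 255.03520313],
       [  0.        , 435.60015567, 193.3662502 ],
       [  0.        ,   0.        ,   1.        ]]), 'dist': array([-0.15005248,  0.        ,  0.        ,  0.        ,  0.        ]), 'position': array([1488.90524495, -433.95992796,  970.39188309]), 'rotation': array([-2.23535629, -0.01092199,  1.12974746])}
top {
[... 302 characters left out ...]
10.36771512]), 'rotation': array([-3.04185556e+00,  1.70689464e-03, -1.56793233e+00])}
wrist {'intrinsics': array([[291.08336276,   0.        , 255.31697618],
       [  0.        , 291.08336276, 192.04016335],
       [  0.        ,   0.        ,   1.        ]]), 'dist': array([-0.05363518,  0.        ,  0.        ,  0.        ,  0.        ]), 'T_tool_cam': array([[ 6.56943779e-05, -9.49573603e-01, -3.13544204e-01,
         8.13545289e+01],
       [ 9.99999865e-01,  2.23773638e-04, -4.68180144e-04,
        -4.22810074e-02],
       [ 5.14734434e-04, -3.13544131e-01,  9.49573490e-01,
        -1.70884372e+02],
       [ 0.00000000e+00,  0.00000000e+00,  0.00000000e+00,
         1.00000000e+00]])}
```

View pics/s0.png

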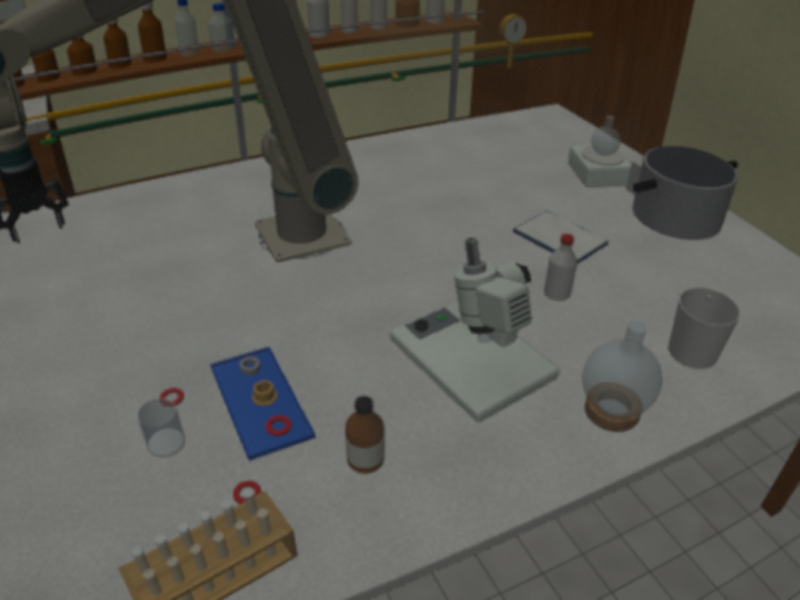

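View pics/t0.png

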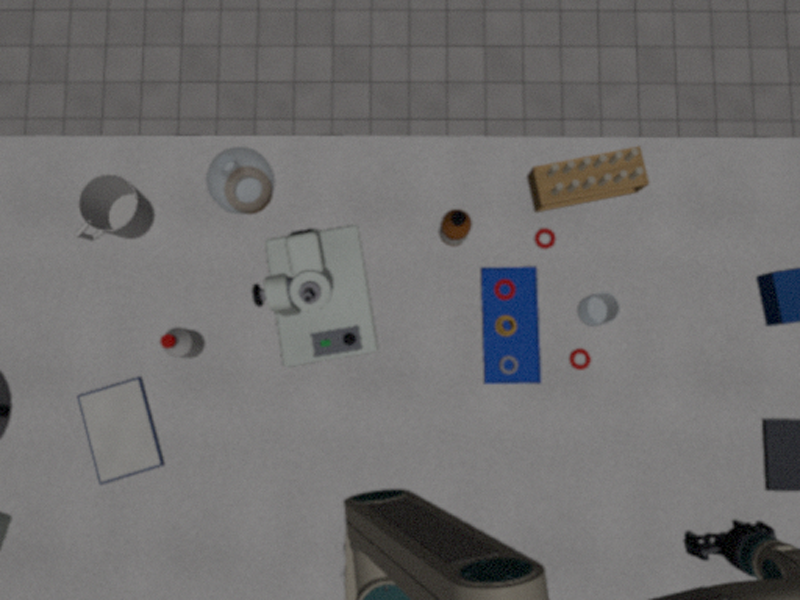

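The scene view shows the evaporator's shaft tip at about (471,241). In the top view the tray is at (510,325).

There are three red rings in the top view: (505,290) in the tray, (545,238) and (580,359). Image left is the robot's left, so the tray one at (505,290) is farthest left and is the one meant. I'll confirm it in an enlarged crop.

```bash
python3 - <<'E'
import cv2,numpy as np
t=cv2.imread("pics/top0.png");s=cv2.imread("pics/scene0.png")
def c(i,x,y,w,h,W,H): return cv2.convertScaleAbs(cv2.resize(i[y:y+h,x:x+w],(W,H),interpolation=cv2.INTER_CUBIC),alpha=1.6)
A=c(t,300,140,100,110,400,440)   # x4
B=c(t,160,150,66,55,400,330)       # ~6.06
C=c(s,280,145,66,45,400,270)
B=c(t,165,160,50,37,400,296)  # x8
C=c(s,280,148,50,38,400,304)  # x8
o=np.zeros((600,800,3),np.uint8);o[:440,:400]=A;o[:296,400:]=B;o[296:600,400:]=C
cv2.imwrite("pics/c1.png",o)
E
```

```text
(no output)
```

View pics/c1.png

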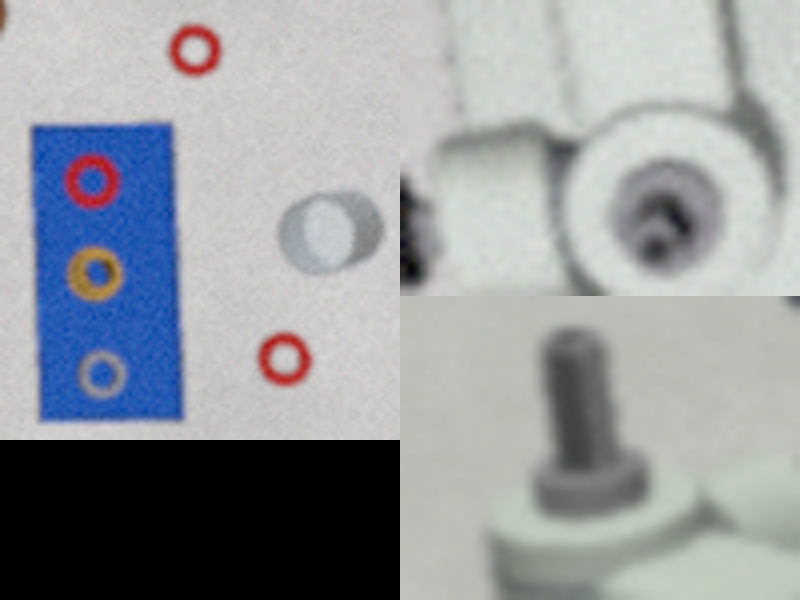

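The crop confirms the washer meant is the ring inside the tray, at crop (92,182). The other two lie outside it to the right, at (195,50) and (285,359). The spacer is at (102,375) and the bushing at (96,274). In the scene crop the shaft tip is at (575,338) and the seat at about (590,467).

```bash
cat > h.py <<'E'
import numpy as np,cv2
from scipy.spatial.transform import Rotation as Ro
from cell import readout,optics
def cam(n,st=None):
    i=optics.camera_info(n)
    if n=="wrist":
        T=np.eye(4);T[:3,:3]=Ro.from_euler('xyz',st['tcp_rot']).as_matrix();T[:3,3]=st['tcp_pos'];T=T@i['T_tool_cam']
        return i['intrinsics'],i['dist'],T[:3,:3],T[:3,3]
    return i['intrinsics'],i['dist'],Ro.from_euler('xyz',i['rotation']).as_matrix(),i['position']
def ray(c,uv):
    K,d,R,p=c; u=cv2.undistortPoints(np.array([[uv]],float),K,d)[0,0]
    v=R@[u[0],u[1],1]; return p,v/np.linalg.norm(v)
def onz(c,uv,z): p,v=ray(c,uv); return p+v*(z-p[2])/v[2]
def tri(*rs):
    A=sum(np.eye(3)-np.outer(v,v) for p,v in rs);b=sum((np.eye(3)-np.outer(v,v))@p for p,v in rs)
    x=np.linalg.solve(A,b);return x,[np.linalg.norm(np.cross(v,x-p)) for p,v in rs]
def proj(c,X):
    K,d,R,p=c;return cv2.projectPoints(np.atleast_2d(X).astype(float),cv2.Rodrigues(R.T)[0],-R.T@p,K,d)[0][:,0]
E
python3 - <<'E'
from h import *
np.set_printoptions(precision=2,suppress=True)
t=cam("top");s=cam("scene")
print("washer",onz(t,(323,185.5),10),"bush",onz(t,(323.75,208.5),9),"spacer",onz(t,(325.5,233.75),20))
f=lambda x,y:(300+x/4,140+y/4)
print("tray",[onz(t,f(*q),12)[:2] for q in ((32,125),(172,123),(183,418),(41,420))])
k=.64
print("base",[onz(t,(a*k,b*k),30)[:2] for a,b in((266,240),(358,226),(377,350),(283,366))])
seat=tri(ray(t,(198.25,186.9)),ray(s,(304,169.4)));tip=tri(ray(t,(197.1,190)),ray(s,(301.9,153.2)))
print(seat,tip,np.linalg.norm(tip[0]-seat[0]))
a=tip[0]-seat[0];print(a/np.linalg.norm(a), seat[0]-62*a/np.linalg.norm(a))
E
```

```text
washer [ 622.65 -263.51   10.  ] bush [ 539.09 -265.24    9.  ] spacer [ 448.22 -268.43   20.  ]
tray [array([ 674.46, -209.32]), array([ 676.66, -336.72]), array([ 410.16, -341.69]), array([ 408.08, -214.71])]
base [array([734.82, 289.85]), array([768.21,  77.38]), array([481.81,  31.68]), array([444.97, 244.62])]
(array([590.9, 160. , 228. ]), [np.float64(0.5587477187410655), np.float64(0.5587477187410996)]) (array([575.91, 156.8 , 277.4 ]), [np.float64(0.8741591451817108), np.float64(0.8741591451817671)]) 51.720653276474366
[-0.29 -0.06  0.96] [608.87 163.84 168.79]
```

```bash
cat >> h.py <<'E'
def go(pos,R,st=None):
    "shift (mm) and rotvec (deg) in tool axes from measured pose to the goal"
    st=st or readout.observe();R0=Ro.from_euler('xyz',st['tcp_rot'])
    d=R0.inv().apply(np.array(pos)-st['tcp_pos']);r=(R0.inv()*R).as_rotvec(degrees=True)
    print("t%.2f"%st['clock'],"tcp",st['tcp_pos'].round(1),"F",st['force'].round(1),"w%.1f"%st['gripper_width'],"SHIFT mm",d.round(1),"TURN",r.round(1));return d,r
def down(yaw): return Ro.from_euler('xyz',[180,0,yaw],degrees=True)
A=np.array([-.292,-.046,.955]);A/=np.linalg.norm(A)
def along(yaw,a=A):
    x=np.array([np.cos(np.radians(yaw)),np.sin(np.radians(yaw)),0]);x-=a*(x@a);x/=np.linalg.norm(x);z=-a
    return Ro.from_matrix(np.c_[x,np.cross(z,x),z])
E
python3 -m creep '[[0.378,-0.264,0.05,0,0,-77,1],[0.378,-0.264,0.05,0,0,-77,1],[0.378,-0.264,0.05,0,0,-77,1],[0.378,-0.264,0.05,0,0,-77,1],[0.378,-0.264,0.05,0,0,-77,1]]'
python3 -c "
from h import *
go([448,-268,150],down(90))"
```

```text
clock: 0.52
tcp_pos: [278.1, -454.5, 180.5]
tcp_rot: [-3.141, -0.001, 0.853]
force: [0.6, 0.8, 0.7]
gripper_width: 85.7
t0.52 tcp [ 278.1 -454.5  180.5] F [0.6 0.8 0.7] w85.7 SHIFT mm [252.2   5.4  30.6] TURN [ -0.   -0.  -41.1]
```

```bash
python3 -m creep '[[0.252,0.005,0.03,0,0,-41,0.75],[0.252,0.005,0.03,0,0,-41,0.75],[0.252,0.005,0.03,0,0,-41,0.75],[0.252,0.005,0.03,0,0,-41,0.75],[0.252,0.005,0.03,0,0,-41,0.75]]' >/dev/null
python3 -c "
from h import *
go([448,-268,150],down(90))"
```

```text
t0.93 tcp [ 418.1 -302.   156.1] F [ 0.4 -0.5  0.1] w63.8 SHIFT mm [36.6 26.7  6.1] TURN [-0.  -0.  -5.3]
```

```bash
python3 -m creep '[[0.036,0.027,0.006,0,0,-5.3,0.75],[0.036,0.027,0.006,0,0,-5.3,0.75],[0.036,0.027,0.006,0,0,-5.3,0.75],[0.036,0.027,0.006,0,0,-5.3,0.75],[0.036,0.027,0.006,0,0,-5.3,0.75]]' >/dev/null
python3 - <<'E'
from h import *
go([448,-268,150],down(90))
st=readout.observe();i=optics.capture("wrist")
import json;json.dump({k:np.array(v).tolist() for k,v in st.items()},open("pics/w1.json","w"))
cv2.imwrite("pics/w1.png",i);cv2.imwrite("pics/w1b.png",cv2.convertScaleAbs(cv2.resize(i,(800,600),interpolation=cv2.INTER_CUBIC),alpha=1.5))
E
```

```text
t1.35 tcp [ 447.2 -271.7  150.6] F [-0.1 -0.1  0. ] w63.8 SHIFT mm [3.7 0.8 0.6] TURN [-0.   0.  -0.4]
```

View pics/w1b.png

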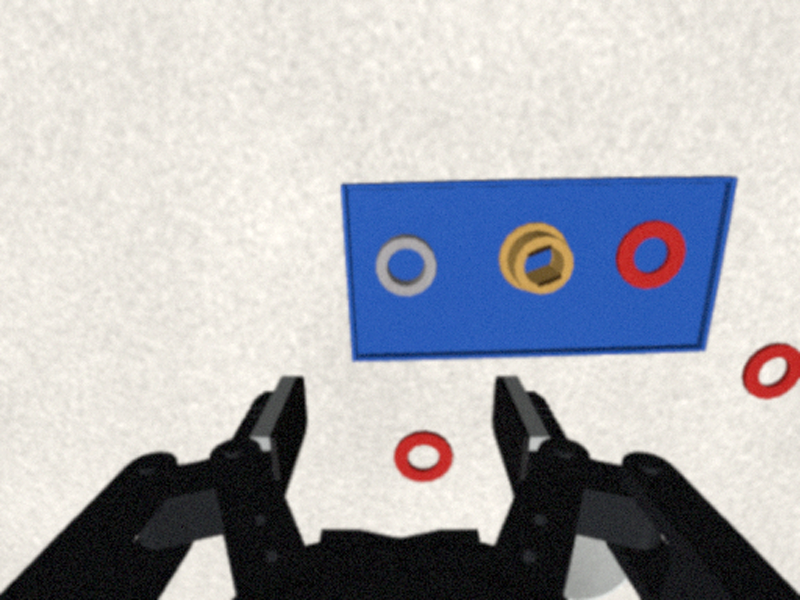

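The wrist view shows the spacer's top at (406,265), the bushing's top at (543,262) with its flats rising to the right by about 20°, and the washer at (651,254). The look-alike rings are at (424,456) and (772,370), outside the tray.

```bash
python3 - <<'E'
from h import *
import json
st=json.load(open("pics/w1.json"));c=cam("wrist",st)
for n,u,z in(("sp",(406,264.5),20),("bu",(543,262),32),("wa",(651,254),10),("fl1",(526,253),32),("fl2",(550,244),32),("fl3",(532,281),32),("fl4",(561,270),32)):
    print(n,onz(c,(u[0]*.64,u[1]*.64),z).round(1))
i=cv2.imread("pics/w1.png")
cv2.imwrite("pics/w1c.png",cv2.convertScaleAbs(cv2.resize(i[135:200,230:450],None,fx=3.6,fy=3.6,interpolation=cv2.INTER_CUBIC),alpha=1.5))
g=cv2.resize(i[135:195,310:375],None,fx=9,fy=9,interpolation=cv2.INTER_CUBIC)
cv2.imwrite("pics/w1d.png",cv2.convertScaleAbs(g,alpha=1.5))
E
```

```text
sp [ 452.7 -264.9   20. ]
bu [ 542.5 -260.8   32. ]
wa [ 627.  -260.5   10. ]
fl1 [ 530.7 -254.7   32. ]
fl2 [ 546.  -248.8   32. ]
fl3 [ 536.3 -273.7   32. ]
fl4 [ 555.  -266.3   32. ]
```

View pics/w1d.png

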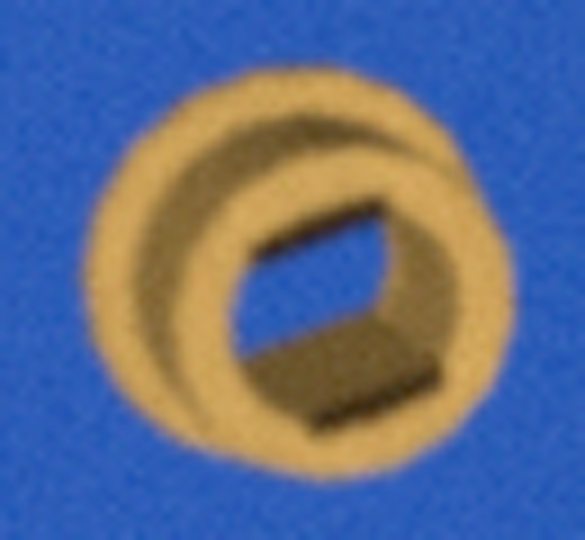

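```bash
python3 - <<'E'
from h import *
import json
st=json.load(open("pics/w1.json"));c=cam("wrist",st)
P=lambda x,y,z=32:onz(c,(310+x/9,135+y/9),z)
print("bush ctr",P(346,310).round(1))
for a,b in(((258,250),(382,205)),((320,428),(440,372))):
    d=P(*b)-P(*a);print(P(*a).round(1),P(*b).round(1),np.degrees(np.arctan2(d[1],d[0])).round(1))
go([452,-265,20],down(90))
E
```

```text
bush ctr [ 543.6 -262.7   32. ]
[ 532.9 -255.6   32. ] [ 546.6 -250.5   32. ] 20.5
[ 541.8 -276.7   32. ] [ 555.2 -270.    32. ] 26.4
t1.40 tcp [ 447.1 -271.9  150.7] F [-0.5  0.1 -0.2] w64.3 SHIFT mm [  7.    4.9 130.7] TURN [-0.   0.  -0.5]
```

```bash
python3 -m creep '[[0.007,0.005,0.04,0,0,0,0.75],[0.007,0.005,0.08,0,0,0,0.75],[0.007,0.005,0.115,0,0,0,0.75],[0.007,0.005,0.132,0,0,0,0.75],[0.007,0.005,0.136,0,0,0,0.75]]'
python3 -m creep '[[0,0,0.002,0,0,0,0.65],[0,0,0.003,0,0,0,0.65],[0,0,0.004,0,0,0,0.65],[0,0,0.005,0,0,0,0.65],[0,0,0.006,0,0,0,0.65]]'
python3 -c "
from h import *
go([452,-265,8],down(90))"
```

```text
clock: 1.82
tcp_pos: [448.8, -262.8, 10.9]
tcp_rot: [-3.135, -0.004, 1.562]
force: [-0.0, 0.1, -0.4]
gripper_width: 64.3
clock: 2.23
tcp_pos: [454.0, -264.9, 10.1]
tcp_rot: [3.139, 0.002, 1.565]
force: [0.1, 0.1, -0.8]
gripper_width: 55.4
t2.23 tcp [ 454.  -264.9   10.1] F [ 0.1  0.1 -0.8] w55.4 SHIFT mm [-0.1 -2.   2.1] TURN [ 0.1  0.1 -0.3]
```

```bash
python3 -m creep '[[0,0,0.003,0,0,0,0.45],[0,0,0.003,0,0,0,0.3],[0,0,0.003,0,0,0,0.3],[0,0,0.003,0,0,0,0.3],[0,0,0.003,0,0,0,0.3]]' 20
python3 -m creep '[[0,0,0,0,0,0,0.3],[0,0,0,0,0,0,0.3],[0,0,0,0,0,0,0.65],[0,0,0,0,0,0,0.65],[0,0,0,0,0,0,0.65]]' 20
python3 -c "
from h import *
go([452,-265,8],down(180))"
```

```text
clock: 2.65
tcp_pos: [452.9, -263.8, 5.7]
tcp_rot: [3.142, 0.0, 1.565]
force: [0.1, -0.5, -0.2]
gripper_width: 25.7
clock: 3.07
tcp_pos: [452.9, -263.9, 5.6]
tcp_rot: [3.142, -0.0, 1.565]
force: [-0.1, -0.4, 0.1]
gripper_width: 55.5
t3.07 tcp [ 452.9 -263.9    5.6] F [-0.1 -0.4  0.1] w55.5 SHIFT mm [-1.2 -0.9 -2.4] TURN [  0.    0.  -90.3]
```

```bash
python3 - <<'E'
from h import *
i=optics.capture("wrist")
cv2.imwrite("pics/w2.png",cv2.convertScaleAbs(cv2.resize(i[150:384,100:412],(800,600),interpolation=cv2.INTER_CUBIC),alpha=1.5))
E
```

```text
(no output)
```

View pics/w2.png

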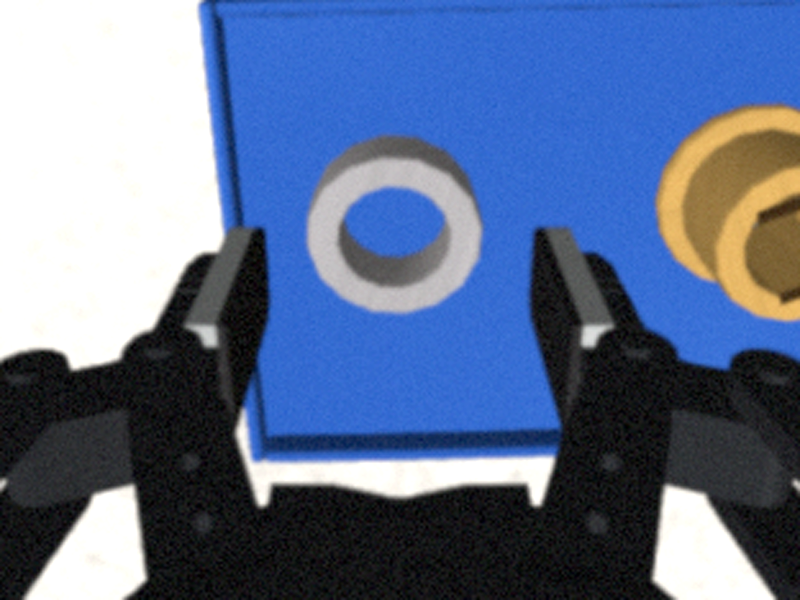

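The fingers closed to 25.7 mm without touching the spacer, which is centred between them at crop (395,233). So the fingertips must sit well behind the nominal TCP, above the part. I'll feel downwards.

```bash
for i in 1 2; do python3 -m creep '[[0,0,0.002,0,0,0,0.65],[0,0,0.004,0,0,0,0.65],[0,0,0.005,0,0,0,0.65],[0,0,0.006,0,0,0,0.65],[0,0,0.006,0,0,0,0.65]]' 20 | egrep "pos|force"; done
```

```text
tcp_pos: [452.6, -263.6, -0.8]
force: [-0.1, 0.1, 0.1]
tcp_pos: [452.7, -263.7, -6.7]
force: [-0.7, -0.5, -0.0]
```

```bash
for i in 1 2; do python3 -m creep '[[0,0,0.002,0,0,0,0.65],[0,0,0.004,0,0,0,0.65],[0,0,0.005,0,0,0,0.65],[0,0,0.006,0,0,0,0.65],[0,0,0.006,0,0,0,0.65]]' 20 | egrep "pos|force"; done
```

```text
tcp_pos: [452.6, -263.7, -12.6]
force: [0.8, 0.1, 0.4]
tcp_pos: [452.7, -263.7, -18.6]
force: [0.3, 0.0, -0.2]
```

```bash
python3 -m creep '[[0,0,0.002,0,0,0,0.45],[0,0,0.002,0,0,0,0.3],[0,0,0.002,0,0,0,0.3],[0,0,0.002,0,0,0,0.3],[0,0,0.002,0,0,0,0.3]]' 20
python3 - <<'E'
from h import *
i=optics.capture("wrist")
cv2.imwrite("pics/w3.png",cv2.convertScaleAbs(cv2.resize(i[150:384,100:412],(800,600),interpolation=cv2.INTER_CUBIC),alpha=1.5))
E
```

```text
clock: 5.2
tcp_pos: [453.1, -264.0, -20.2]
tcp_rot: [3.141, 0.0, 1.565]
force: [-0.8, 1.2, 2.0]
gripper_width: 41.5
```

View pics/w3.png

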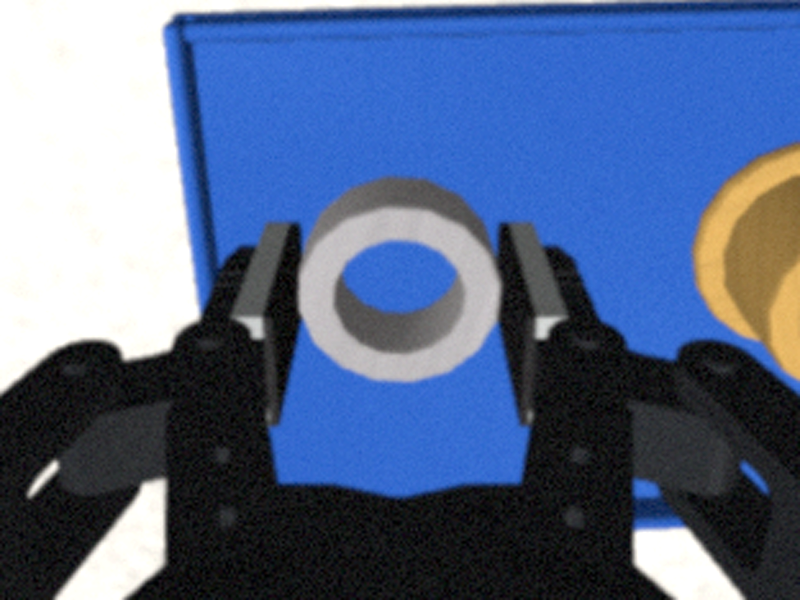

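```bash
python3 -m creep '[[0,0,0,0,0,0,0.65],[0,0,0,0,0,0,0.65],[0,0,0,0,0,-7,0.65],[0,0,0,0,0,-14,0.65],[0,0,0,0,0,-21,0.65]]' |egrep "force|width"
python3 -m creep '[[0,0,0,0,0,-7,0.65],[0,0,0,0,0,-14,0.65],[0,0,0,0,0,-21,0.65],[0,0,0,0,0,-28,0.65],[0,0,0,0,0,-35,0.65]]'|egrep "force|pos"
python3 -m creep '[[0,0,0,0,0,-7,0.65],[0,0,0,0,0,-14,0.65],[0,0,0,0,0,-21,0.65],[0,0,0,0,0,-28,0.65],[0,0,0,0,0,-34.3,0.65]]'|egrep "force|pos"
python3 -m creep '[[0,0,0,0,0,0,0.3],[0,0,0,0,0,0,0.3],[0,0,0,0,0,0,0.3],[0,0,0,0,0,0,0.3],[0,0,0,0,0,0,0.3]]' 40
python3 -c "
from h import *
go([453,-264,100],down(180))
st=readout.observe(); print(st['joint_positions'])"
```

```text
force: [-0.4, -0.4, -0.1]
gripper_width: 55.5
tcp_pos: [452.6, -263.6, -20.7]
force: [-0.8, 0.3, 0.5]
tcp_pos: [452.5, -263.6, -20.6]
force: [-0.6, 0.2, -0.9]
clock: 6.92
tcp_pos: [453.0, -263.9, -20.3]
tcp_rot: [-3.142, 0.0, 3.14]
force: [0.3, -0.7, 1.9]
gripper_width: 39.6
t6.92 tcp [ 453.  -263.9  -20.3] F [ 0.3 -0.7  1.9] w39.6 SHIFT mm [-0.000e+00 -1.000e-01 -1.203e+02] TURN [-0.   0.  -0.1]
[-6.50923114e-01  3.25155815e-01 -4.94644666e-01  7.50737216e-01
  8.43281823e-05 -6.49496726e-01]
```

```bash
python3 -m creep '[[0,0,-0.03,0,0,0,0.3],[0,0,-0.07,0,0,0,0.3],[0,0,-0.11,0,0,0,0.3],[0,0,-0.15,0,0,0,0.3],[0,0,-0.19,0,0,0,0.3]]' 60
python3 -c "
from h import *
go([630,170,300],down(189))"
```

```text
clock: 7.33
tcp_pos: [452.1, -263.2, 170.9]
tcp_rot: [3.141, -0.001, 3.141]
force: [1.5, -0.3, -0.7]
gripper_width: 39.3
t7.33 tcp [ 452.1 -263.2  170.9] F [ 1.5 -0.3 -0.7] w39.3 SHIFT mm [-177.3  433.5 -128.9] TURN [ 0.  -0.  -9.1]
```

```bash
python3 -m creep '[[-0.05,0.13,-0.129,0,0,-9,0.3],[-0.05,0.13,-0.129,0,0,-9,0.3],[-0.05,0.13,-0.129,0,0,-9,0.3],[-0.05,0.13,-0.129,0,0,-9,0.3],[-0.085,0.171,-0.129,0,0,-9,0.3]]' |egrep "pos|rot"
python3 -c "
from h import *
go([630,170,300],down(189))"
```

```text
tcp_pos: [521.3, -116.5, 297.0]
tcp_rot: [-3.138, 0.005, -2.987]
t7.75 tcp [ 521.3 -116.5  297. ] F [ 1.1 -0.9 -0.3] w39.1 SHIFT mm [-151.4  266.4   -3.2] TURN [-0.2  0.3 -0.2]
```

```bash
python3 -m creep '[[-0.13,0.25,0,0,0,0,0.3],[-0.13,0.25,0,0,0,0,0.3],[-0.13,0.25,0,0,0,0,0.3],[-0.13,0.25,0,0,0,0,0.3],[-0.13,0.25,0,0,0,0,0.3]]' |egrep "pos|rot"
python3 -m creep '[[-0.01,0.02,0,0,0,0,0.3],[-0.03,0.055,0,0,0,0,0.3],[-0.03,0.055,0,0,0,0,0.3],[-0.03,0.055,0,0,0,0,0.3],[-0.03,0.055,0,0,0,0,0.3]]' |egrep "pos|rot"
python3 - <<'E'
from h import *
import json
st=readout.observe();i=optics.capture("wrist");go([630,170,300],down(189),st)
json.dump({k:np.array(v).tolist() for k,v in st.items()},open("pics/w4.json","w"))
cv2.imwrite("pics/w4.png",i)
c=cam("wrist",st);S=np.array([590.9,160,228]);print(proj(c,[S,S+51*A]))
s=optics.capture("scene");cv2.imwrite("pics/s4.png",s)
a=cv2.resize(i[60:260,155:355],(600,600),interpolation=cv2.INTER_CUBIC)
cv2.imwrite("pics/w4b.png",cv2.convertScaleAbs(a,alpha=1.5))
E
```

```text
tcp_pos: [586.5, 82.9, 291.5]
tcp_rot: [-3.142, -0.001, -2.985]
tcp_pos: [607.1, 139.7, 291.2]
tcp_rot: [-3.141, -0.002, -2.985]
t8.58 tcp [607.1 139.7 291.2] F [-0.8 -0.2 -1.2] w39.2 SHIFT mm [-27.3  26.4  -8.9] TURN [-0.  -0.1 -0. ]
[[282.09171887 180.396449  ]
 [289.20291709 178.74818363]]
```

View pics/w4b.png

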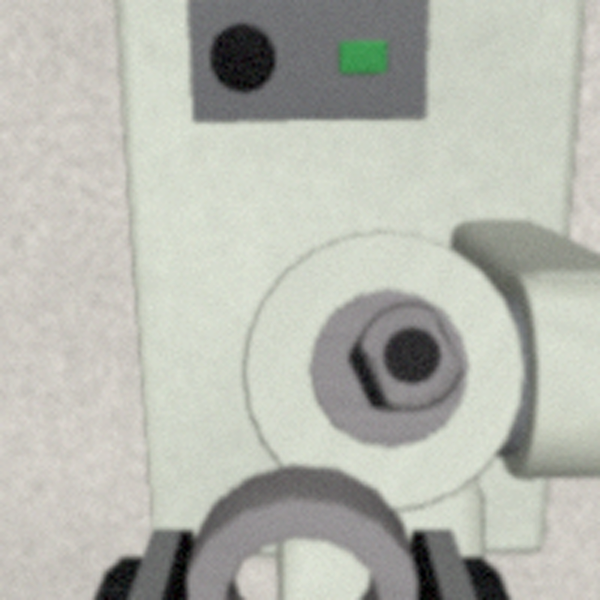

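The shaft is seen almost end-on: tip at (412,355), collar at (389,367), and one flat's edge running from (352,357) to (378,405). I'll fit the axis from all of the views.

```bash
python3 - <<'E'
from h import *
import json
from scipy.optimize import least_squares
np.set_printoptions(precision=3,suppress=True)
w=cam("wrist",json.load(open("pics/w4.json")));s=cam("scene");t=cam("top")
def ax(l,y): return np.array([-np.sin(l)*np.cos(y),-np.sin(l)*np.sin(y),np.cos(l)])
def geo(q): a=ax(q[2],q[3]);S=np.array([q[0],q[1],172])+62*a+[0,0,q[4]];return S,a
def res(q,ut,us):
    S,a=geo(q);X=[S,S+51*a]
    r=[(proj(w,X)-[[284.7,182.3],[292.3,178.3]])/.7]
    if us:r.append((proj(s,X)-[[304,169.4],[301.9,153.2]])/1)
    if ut:r.append((proj(t,X)-[[198.25,186.9],[197.1,190]])/1.5)
    return np.r_[np.concatenate(r).ravel(),(q[3]-np.radians(9.05))/.01,q[4]/1.0]
for ut,us in((0,0),(0,1),(1,1)):
    o=least_squares(res,[608,162,.3,.157,0],args=(ut,us));S,a=geo(o.x)
    print(ut,us,S,a,"lean",np.degrees(o.x[2:4]),o.x[4],"res",o.fun)
S,a=geo(o.x)
# flat direction: back-project onto plane perpendicular to a, 48 above the seat
def pl(uv,h):
    p,v=ray(w,(155+uv[0]/3,60+uv[1]/3));return p+v*((S+h*a-p)@a)/(v@a)
x=along(0,a).as_matrix()[:,0];y=np.cross(a,x)
for A0,B0,h in(((352,357),(378,405),46),((360,345),(387,405),46),((440,312),(463,358),48)):
    d=pl(B0,h)-pl(A0,h);print("flat dir yaw",np.degrees(np.arctan2(d@y,d@x)), (pl(A0,h)-S)@x,(pl(A0,h)-S)@y,(pl(B0,h)-S)@x,(pl(B0,h)-S)@y)
E
```

```text
0 0 [591.519 162.001 230.51 ] [-0.326 -0.052  0.944] lean [19.294  9.077] -0.0077587497089211845 res [-0.16   0.004  0.126 -0.002  0.046 -0.008]
0 1 [591.668 162.021 230.168] [-0.328 -0.052  0.943] lean [19.39   9.068] -0.31487654583665725 res [-0.23   0.085  0.02  -0.075  0.584 -0.597  0.309 -0.568  0.031 -0.315]
1 1 [591.641 161.976 230.186] [-0.327 -0.052  0.943] lean [19.36   9.067] -0.3083821558389522 res [-0.295  0.039 -0.06  -0.077  0.567 -0.603  0.298 -0.572 -0.593 -0.27
 -0.767  0.101  0.03  -0.308]
flat dir yaw 37.90970394917171 2.2950467204826497 -12.576755965080816 11.943954005552245 -5.062661672190355
flat dir yaw 33.67694801322191 -0.6606722329516311 -11.24933154537173 11.610016374707074 -3.0729303476985335
flat dir yaw 35.92675116897287 -10.70092369587948 5.000290512580509 -1.4423158560203313 11.708995048931428
```

```bash
cat >> h.py <<'E'
A=np.array([-.3275,-.052,.9434]);A/=np.linalg.norm(A);S=np.array([591.6,162,230.2])
def along(yaw,a=A):
    x=np.array([np.cos(np.radians(yaw)),np.sin(np.radians(yaw)),0]);x-=a*(x@a);x/=np.linalg.norm(x);z=-a
    return Ro.from_matrix(np.c_[x,np.cross(z,x),z])
def stat(off):
    st=readout.observe();R=Ro.from_euler('xyz',st['tcp_rot']);d=st['tcp_pos']-S;d=R.inv().apply(d)
    print("t%.2f"%st['clock'],"off-axis tool xy",d[:2].round(2),"height s %.2f"%(-d[2]+off),"tilt err",np.degrees(np.cross(R.as_matrix()[:,2],-A)).round(1),"F tool",R.inv().apply(st['force']).round(1),"M tool",R.inv().apply(st['torque']).round(2),"w%.1f"%st['gripper_width'])
E
python3 -c "
from h import *
go(S+A*(70-24.3),along(189)); stat(24.3)"
```

```text
t8.68 tcp [607.2 138.7 291.8] F [-0.3 -0.9 -0.1] w39.3 SHIFT mm [27.  25.4 18.5] TURN [ -0.  -19.4  -0.1]
t8.68 off-axis tool xy [-11.77 -25.42] height s 85.87 tilt err [  3.  -18.8   0. ] F tool [ 0.4 -0.8  0.1] M tool [-0.05  0.02  0.01] w39.3
```

```bash
python3 -m creep '[[0.012,0.012,0,0,-7,0,0.3],[0.024,0.024,0.005,0,-14,0,0.3],[0.027,0.0255,0.012,0,-19.4,0,0.3],[0.027,0.0255,0.0185,0,-19.4,0,0.3],[0.027,0.0255,0.0185,0,-19.4,0,0.3]]' >/dev/null
python3 -m creep '[[0,0,0,0,0,0,0.3],[0,0,0,0,0,0,0.3],[0,0,0,0,0,0,0.3],[0,0,0.003,0,0,0,0.3],[0,0,0.005,0,0,0,0.3]]' >/dev/null
python3 -c "
from h import *
stat(24.3)"
```

```text
t9.52 off-axis tool xy [-2.6   0.78] height s 65.27 tilt err [0.  0.1 0. ] F tool [-0.1 -0.5  0.2] M tool [-0.    0.38  0.02] w39.0
```

```bash
python3 -m creep '[[0.0025,-0.0008,0.003,0,0,0,0.3],[0.0025,-0.0008,0.006,0,0,0,0.3],[0.0025,-0.0008,0.01,0,0,0,0.3],[0.0025,-0.0008,0.013,0,0,0,0.3],[0.0025,-0.0008,0.015,0,0,0,0.3]]' >/dev/null
python3 -c "
from h import *
stat(24.3)"
```

```text
t9.93 off-axis tool xy [2.37 0.29] height s 49.20 tilt err [ 0. -0.  0.] F tool [ 0.5 -0.7  0.2] M tool [ 0.03  0.36 -0.03] w39.0
```

```bash
python3 -m creep '[[-0.002,-0.0003,0,0,0,0,0.3],[-0.002,-0.0003,0.001,0,0,0,0.3],[-0.002,-0.0003,0.002,0,0,0,0.3],[-0.002,-0.0003,0.003,0,0,0,0.3],[-0.002,-0.0003,0.004,0,0,0,0.3]]' >/dev/null
python3 -c "
from h import *
stat(24.3)"
```

```text
t10.35 off-axis tool xy [ 0.43 -0.18] height s 45.81 tilt err [ 0. -0.  0.] F tool [ 1.4 -0.4 -0. ] M tool [ 0.16  0.77 -0.01] w39.1
```

```bash
python3 -m creep '[[-0.0003,0,0.002,0,0,0,0.3],[-0.0003,0,0.004,0,0,0,0.3],[-0.0003,0,0.006,0,0,0,0.3],[-0.0003,0,0.007,0,0,0,0.3],[-0.0003,0,0.008,0,0,0,0.3]]' >/dev/null
python3 -c "
from h import *
stat(24.3)"
```

```text
t10.77 off-axis tool xy [ 0.47 -0.22] height s 37.50 tilt err [ 0.  -0.1  0. ] F tool [ 5.1 -1.6 -1.5] M tool [0.3  1.31 0.03] w39.0
```

```bash
python3 -m creep '[[0.0008,-0.0003,0.001,0,0,0,0.3],[0.0008,-0.0003,0.003,0,0,0,0.3],[0.0008,-0.0003,0.005,0,0,0,0.3],[0.0008,-0.0003,0.007,0,0,0,0.3],[0.0008,-0.0003,0.008,0,0,0,0.3]]' >/dev/null
python3 -c "
from h import *
stat(24.3)"
```

```text
t11.18 off-axis tool xy [ 0.47 -0.34] height s 29.62 tilt err [0. 0. 0.] F tool [ 3.3 -1.5 -1.6] M tool [0.3  1.11 0.03] w39.2
```

```bash
python3 -m creep '[[0.0005,-0.0003,0.003,0,0,0,0.3],[0.0005,-0.0003,0.006,0,0,0,0.3],[0.0005,-0.0003,0.01,0,0,0,0.3],[0.0005,-0.0003,0.013,0,0,0,0.3],[0.0005,-0.0003,0.016,0,0,0,0.3]]' >/dev/null
python3 -c "
from h import *
stat(24.3)"
```

```text
t11.60 off-axis tool xy [ 0.48 -0.48] height s 13.60 tilt err [-0.   0.1 -0. ] F tool [ 1.7  0.3 -0.2] M tool [0.04 0.79 0.02] w39.0
```

```bash
python3 -m creep '[[0.0002,0,0.003,0,0,0,0.3],[0.0002,0,0.006,0,0,0,0.3],[0.0002,0,0.009,0,0,0,0.3],[0.0002,0,0.01,0,0,0,0.3],[0.0002,0,0.011,0,0,0,0.3]]' >/dev/null
python3 -c "
from h import *
stat(24.3)"
python3 -m creep '[[0,0,0.001,0,0,0,0.3],[0,0,0.002,0,0,0,0.3],[0,0,0.003,0,0,0,0.3],[0,0,0.003,0,0,0,0.3],[0,0,0.003,0,0,0,0.3]]' >/dev/null
python3 -c "
from h import *
stat(24.3)"
```

```text
t12.02 off-axis tool xy [ 0.53 -0.56] height s 2.90 tilt err [-0.   0.1 -0. ] F tool [-0.1  0.3  0.4] M tool [-0.04  0.45 -0.02] w39.0
t12.43 off-axis tool xy [ 0.54 -0.56] height s 0.85 tilt err [-0.   0.1  0. ] F tool [ 2.9  0.5 -6.4] M tool [-0.05  0.81 -0.04] w38.8
```

```bash
python3 -m creep '[[0,0,-0.001,0,0,0,0.65],[0,0,-0.001,0,0,0,0.65],[0,0,-0.002,0,0,0,0.65],[0,0,-0.01,0,0,0,0.65],[0,0,-0.04,0,0,0,0.65]]'|egrep "force|width"
python3 -m creep '[[0,0,-0.03,0,0,0,0.75],[0,0,-0.06,0,0,0,0.75],[0,0,-0.06,0,7,0,0.75],[0,0,-0.06,0,14,0,0.75],[0,0,-0.06,0,19.4,0,0.75]]' |egrep "force|width"
python3 - <<'E'
from h import *
go([630,-260.5,60],down(180))
i=optics.capture("wrist")
cv2.imwrite("pics/w5.png",i)
s=optics.capture("scene");cv2.imwrite("pics/s5.png",s)
E
```

```text
force: [0.2, -0.5, -0.7]
gripper_width: 55.6
force: [1.6, 0.3, 0.2]
gripper_width: 64.1
t13.27 tcp [566.8 157.4 305.1] F [1.6 0.3 0.2] w64.1 SHIFT mm [   3.3 -422.7  245.1] TURN [0.  0.1 9. ]
```

```bash
python3 -m creep '[[0.003,-0.2,0.05,0,0,9,0.75],[0.003,-0.2,0.05,0,0,9,0.75],[0.003,-0.2,0.05,0,0,9,0.75],[0.003,-0.2,0.05,0,0,9,0.75],[0.003,-0.2,0.05,0,0,9,0.75]]' |egrep "pos"
python3 -c "
from h import *
go([630,-260.5,30],down(180))"
```

```text
tcp_pos: [593.6, -42.4, 251.2]
t13.78 tcp [593.6 -42.4 251.2] F [ 0.5  0.5 -0. ] w63.9 SHIFT mm [ -36.  -218.   221.4] TURN [-0.   0.1  0. ]
```

```bash
python3 -m creep '[[-0.036,-0.218,0.18,0,0,0,0.75],[-0.036,-0.218,0.18,0,0,0,0.75],[-0.036,-0.218,0.18,0,0,0,0.75],[-0.036,-0.218,0.18,0,0,0,0.75],[-0.036,-0.218,0.18,0,0,0,0.75]]' |egrep "pos"
python3 -c "
from h import *
go([630,-260.5,30],down(180))"
```

```text
tcp_pos: [620.1, -201.5, 119.3]
t14.20 tcp [ 620.1 -201.5  119.3] F [1.3 0.3 0.2] w64.0 SHIFT mm [ -9.8 -58.9  89.4] TURN [-0.   0.1 -0. ]
```

```bash
python3 -m creep '[[-0.01,-0.059,0.089,0,0,0,0.75],[-0.01,-0.059,0.089,0,0,0,0.75],[-0.01,-0.059,0.089,0,0,0,0.75],[-0.01,-0.059,0.089,0,0,0,0.75],[-0.01,-0.059,0.089,0,0,0,0.75]]' >/dev/null
python3 - <<'E'
from h import *
st=readout.observe();i=optics.capture("wrist");go([630,-260.5,-10],down(180),st)
m=cv2.inRange(cv2.cvtColor(i,cv2.COLOR_BGR2HSV),(0,120,40),(8,255,255))|cv2.inRange(cv2.cvtColor(i,cv2.COLOR_BGR2HSV),(172,120,40),(180,255,255))
n,l,s,c=cv2.connectedComponentsWithStats(m)
k=cam("wrist",st)
for j in range(1,n):
    if s[j,4]>150:
        x,y,w,h=s[j,:4];print(s[j],onz(k,(x+w/2-.5,y+h/2-.5),10).round(1),onz(k,c[j],10).round(1))
cv2.imwrite("pics/w6.png",i)
E
```

```text
t14.62 tcp [ 628.7 -258.7   29.5] F [-0.5  0.4  0.2] w64.2 SHIFT mm [-1.4 -1.9 39.5] TURN [ 0.1 -0.1 -0.1]
[ 217  179   69   65 2443] [ 625.7 -261.4   10. ] [ 625.5 -261.4   10. ]
[121 345  26  17 292] [ 759.  -364.6   10. ] [ 758.8 -364.    10. ]
```

```bash
python3 -m creep '[[0.0027,-0.002,0.02,0,0,0,0.75],[0.0027,-0.002,0.035,0,0,0,0.75],[0.0027,-0.002,0.043,0,0,0,0.75],[0.0027,-0.002,0.047,0,0,0,0.75],[0.0027,-0.002,0.05,0,0,0,0.75]]' |egrep "pos|force"
python3 -m creep '[[0,0,0,0,0,0,0.4],[0,0,0,0,0,0,0.4],[0,0,0,0,0,0,0.4],[0,0,0,0,0,0,0.4],[0,0,0,0,0,0,0.4]]' 20
```

```text
tcp_pos: [628.6, -260.6, -18.0]
force: [0.5, -0.0, 0.1]
clock: 15.5
tcp_pos: [628.6, -261.4, -18.3]
tcp_rot: [-3.141, 0.002, 3.141]
force: [0.8, 0.8, 3.4]
gripper_width: 34.3
```

```bash
python3 -m creep '[[0.0,0,-0.003,0,0,0,0.72],[0.0025,0,-0.003,0,0,0,0.72],[0.0025,0,-0.001,0,0,0,0.72],[0.0025,0,0.003,0,0,0,0.72],[0.0025,0,0.005,0,0,0,0.72]]' |egrep "pos|force"
python3 -m creep '[[0,0,0.001,0,0,0,0.72],[0,0,0.002,0,0,0,0.72],[0,0,0.003,0,0,0,0.72],[0,0,0.003,0,0,0,0.72],[0,0,0.003,0,0,0,0.72]]' |egrep "pos|force|wid"
```

```text
tcp_pos: [624.7, -260.9, -25.1]
force: [-0.3, -0.0, -0.4]
tcp_pos: [625.2, -261.1, -27.5]
force: [0.2, -0.7, 0.4]
gripper_width: 61.6
```

```bash
python3 -m creep '[[0,0,0,0,0,0,0.55],[0,0,0,0,0,0,0.5],[0,0,0,0,0,0,0.5],[0,0,0,0,0,0,0.5],[0,0,0,0,0,0,0.5]]' 20
```

```text
clock: 16.75
tcp_pos: [626.3, -261.6, -26.2]
tcp_rot: [-3.141, 0.002, 3.141]
force: [0.4, 0.9, 5.3]
gripper_width: 48.1
```

```bash
python3 -m creep '[[0,0,-0.0005,0,0,0,0.45],[0,0,-0.0005,0,0,0,0.45],[0,0,-0.0005,0,0,0,0.45],[0,0,-0.002,0,0,0,0.45],[0,0,-0.01,0,0,0,0.45]]' 50
python3 -m creep '[[0,0,-0.04,0,0,0,0.45],[0,0,-0.08,0,0,0,0.45],[0,0,-0.12,0,0,0,0.45],[0,0,-0.16,0,0,0,0.45],[0,0,-0.2,0,0,0,0.45]]'
python3 - <<'E'
from h import *
st=readout.observe();i=optics.capture("wrist");go(S+A*(85-30)-np.array([0,0,0]),along(189),st)
cv2.imwrite("pics/w7.png",i)
a=cv2.convertScaleAbs(cv2.resize(i[190:310,175:335],(400,300),interpolation=cv2.INTER_CUBIC),alpha=1.5)
s=cv2.imread("pics/s5.png");b=cv2.convertScaleAbs(cv2.resize(s[130:205,270:370],(400,300),interpolation=cv2.INTER_CUBIC),alpha=1.5)
cv2.imwrite("pics/c7.png",np.hstack([a,b]))
E
```

```text
clock: 17.17
tcp_pos: [623.0, -260.0, -19.4]
tcp_rot: [3.139, -0.004, 3.141]
force: [-0.0, 0.1, -0.3]
gripper_width: 46.8
clock: 17.58
tcp_pos: [624.1, -260.5, 184.0]
tcp_rot: [3.141, -0.002, 3.141]
force: [0.8, -0.4, -0.3]
gripper_width: 47.3
t17.58 tcp [ 624.1 -260.5  184. ] F [ 0.8 -0.4 -0.3] w47.3 SHIFT mm [ 50.8 419.7 -97.6] TURN [ -1.5 -19.4  -8.9]
```

View pics/c7.png

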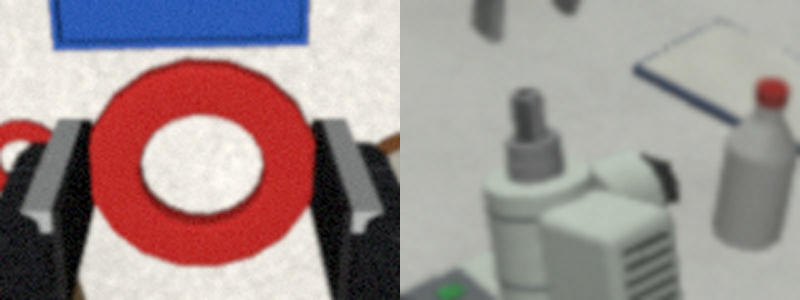

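The washer is held flat and nearly centred, at crop (203,163). In the scene crop the spacer sits flat on the collar with the shaft standing out of it.

```bash
python3 -m creep '[[0.012,0.15,-0.11,0,0,-9,0.45],[0.012,0.15,-0.11,0,0,-9,0.45],[0.012,0.15,-0.11,0,0,-9,0.45],[0.012,0.15,-0.11,0,0,-9,0.45],[0.03,0.2,-0.125,0,0,-9,0.45]]' >/dev/null
python3 -c "
from h import *
go(S+A*(85-30.2),along(189))"
```

```text
t18.05 tcp [604.6 -88.9 298.3] F [0.2 0.  0.3] w46.7 SHIFT mm [ -7.9 249.9  16.1] TURN [ -0.1 -19.2  -0. ]
```

```bash
python3 -m creep '[[0.0,0.2,0.0,0,0,0,0.45],[0.0,0.2,0,0,0,0,0.45],[0.0,0.2,0,0,0,0,0.45],[0.0,0.2,0,0,0,0,0.45],[0.0,0.2,0,0,0,0,0.45]]' >/dev/null
python3 -c "
from h import *
go(S+A*(85-30.2),along(189))"
```

```text
t18.47 tcp [570.7 110.5 295.6] F [ 0.2 -0.   0.5] w47.0 SHIFT mm [-10.6  47.6  13.7] TURN [  0.  -19.5   0. ]
```

```bash
python3 -m creep '[[-0.006,0.03,0,0,-7,0,0.45],[-0.0125,0.047,0.003,0,-14,0,0.45],[-0.0125,0.047,0.008,0,-19.5,0,0.45],[-0.0125,0.047,0.0137,0,-19.5,0,0.45],[-0.0125,0.047,0.0137,0,-19.5,0,0.45]]' >/dev/null
python3 -m creep '[[0,0,0.005,0,0,0,0.45],[0,0,0.01,0,0,0,0.45],[0,0,0.015,0,0,0,0.45],[0,0,0.02,0,0,0,0.45],[0,0,0.02,0,0,0,0.45]]' >/dev/null
python3 -c "
from h import *
stat(30.2)"
```

```text
t19.30 off-axis tool xy [-3.62 -4.  ] height s 62.92 tilt err [0. 0. 0.] F tool [ 0.8  1.2 -0. ] M tool [0.03 0.38 0.01] w46.6
```

```bash
python3 -m creep '[[0.0013,0.0035,0.002,0,0,0,0.45],[0.0013,0.0035,0.004,0,0,0,0.45],[0.0013,0.0035,0.006,0,0,0,0.45],[0.0013,0.0035,0.008,0,0,0,0.45],[0.0013,0.0035,0.008,0,0,0,0.45]]' >/dev/null
python3 -c "
from h import *
stat(30.2)"
```

```text
t19.72 off-axis tool xy [-1.75  0.08] height s 56.04 tilt err [-0.   0.1  0. ] F tool [0.4 0.1 0.2] M tool [ 0.03  0.31 -0.02] w46.9
```

```bash
python3 -m creep '[[-0.0005,-0.0005,0.002,0,0,0,0.45],[-0.0005,-0.0005,0.004,0,0,0,0.45],[-0.0005,-0.0005,0.006,0,0,0,0.45],[-0.0005,-0.0005,0.008,0,0,0,0.45],[-0.0005,-0.0005,0.009,0,0,0,0.45]]' >/dev/null
python3 -c "
from h import *
stat(30.2)"
```

```text
t20.13 off-axis tool xy [-3.26 -0.44] height s 49.16 tilt err [-0.   0.2  0. ] F tool [  2.5   0.1 -10.6] M tool [ 0.05  1.23 -0.01] w46.8
```

```bash
python3 -m creep '[[0.001,0,-0.001,0,0,0,0.45],[0.002,0,-0.001,0,0,0,0.45],[0.002,0,0,0,0,0,0.45],[0.002,0,0.002,0,0,0,0.45],[0.002,0,0.003,0,0,0,0.45]]' >/dev/null
python3 -c "
from h import *
stat(30.2)"
```

```text
t20.55 off-axis tool xy [-3.06 -0.17] height s 46.85 tilt err [-0.1  0.4 -0. ] F tool [ -0.9   1.6 -12.8] M tool [-0.23  0.49  0.02] w46.7
```

```bash
cat >> h.py <<'E'
def red(name=None,pr=True):
    i=optics.capture("wrist")
    if name: cv2.imwrite(name,i)
    h=cv2.cvtColor(i,cv2.COLOR_BGR2HSV)
    m=cv2.inRange(h,(0,120,40),(8,255,255))|cv2.inRange(h,(172,120,40),(180,255,255))
    n,l,s,c=cv2.connectedComponentsWithStats(m);j=1+np.argmax(s[1:,4])
    cs,_=cv2.findContours((l==j).astype(np.uint8),cv2.RETR_CCOMP,cv2.CHAIN_APPROX_NONE)
    for q in sorted(cs,key=len)[::-1][:2]: print("ring",[np.round(v,1) for v in cv2.fitEllipse(q)])
    return i
E
python3 - <<'E'
from h import *
stat(30.2);i=red("pics/w8.png")
import sys
j=cv2.imread("pics/w7.png")
optics.capture=lambda n:j
red()
b=lambda i:cv2.convertScaleAbs(cv2.resize(i[150:310,175:335],(600,600),interpolation=cv2.INTER_CUBIC),alpha=1.5)
cv2.imwrite("pics/w8b.png",b(i))
E
```

```text
t20.55 off-axis tool xy [-3.06 -0.17] height s 46.85 tilt err [-0.1  0.4 -0. ] F tool [ -0.9   1.6 -12.8] M tool [-0.23  0.49  0.02] w46.7
ring [array([255.2, 253.7]), array([73.5, 92.1]), np.float64(87.4)]
ring [array([255.2, 255.8]), array([33.3, 50.3]), np.float64(88.3)]
ring [array([255.3, 254.7]), array([81. , 91.3]), np.float64(90.5)]
ring [array([255.3, 255.4]), array([41.2, 50.3]), np.float64(90.8)]
```

View pics/w8b.png

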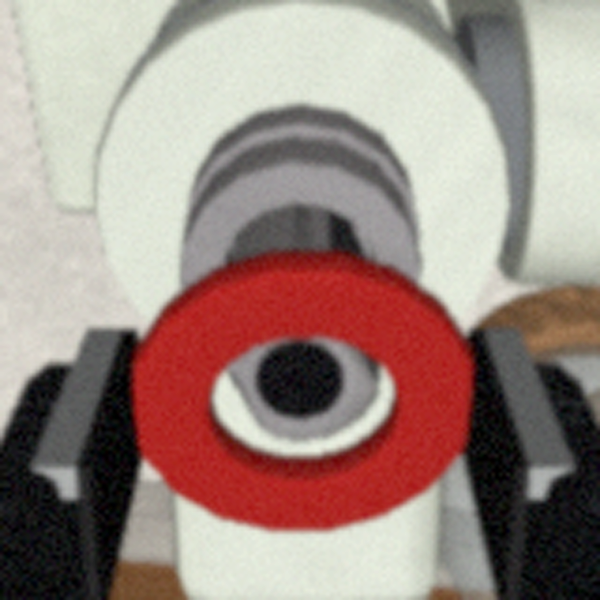

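The washer has tilted about 9° in the jaws. Its near rim caught the shaft end: the tip shows at (298,378), above the bore's middle at (300,397). I'll lift, counter-tilt the tool and shift it towards +x.

```bash
python3 -m creep '[[0,0,-0.004,0,0,0,0.45],[0,0,-0.008,0,0,0,0.45],[0,0,-0.008,0,-5,0,0.45],[-0.0017,0,-0.008,0,-9,0,0.45],[-0.0017,0,-0.008,0,-9,0,0.45]]' >/dev/null
python3 -m creep '[[0,0,0,0,0,0,0.45],[0,0,0,0,0,0,0.45],[0,0,0,0,0,0,0.45],[0,0,0,0,0,0,0.45],[0,0,0,0,0,0,0.45]]' >/dev/null
python3 - <<'E'
from h import *
stat(30.2);i=red("pics/w9.png")
st=readout.observe();R=Ro.from_euler('xyz',st['tcp_rot'])
c=st['tcp_pos']+R.apply([0,0,-33.2]);d=Ro.from_matrix(along(189).as_matrix()).inv().apply(c-S)
print("ring centre rel axis",d.round(1))
k=cam("wrist",st); Sx=S+along(189).apply([.1,-.5,0])+A*.85
print("tip predicted px",proj(k,[Sx+51*A]), "ring ctr px",proj(k,[c]))
g=cv2.cvtColor(i,cv2.COLOR_BGR2GRAY);sub=g[200:290,215:300]
n,l,s,cc=cv2.connectedComponentsWithStats((sub<30).astype(np.uint8))
print([(s[j].tolist(),(cc[j]+[215,200]).round(1)) for j in range(1,n) if s[j,4]>60])
E
```

```text
t21.43 off-axis tool xy [-6.77 -0.56] height s 51.70 tilt err [-1.4  9.   0. ] F tool [-0.5 -0.1  0.7] M tool [ 0.01  0.44 -0.  ] w46.7
ring [array([255.2, 254.2]), array([77.9, 92.1]), np.float64(86.4)]
ring [array([255.1, 255.7]), array([37. , 50.3]), np.float64(88.0)]
ring centre rel axis [  2.2  -0.5 -55. ]
tip predicted px [[255.07553389 252.25910755]] ring ctr px [[255.06511078 252.87816456]]
[([47, 5, 12, 15, 77], array([267.5, 212. ])), ([30, 45, 21, 16, 250], array([255.1, 252.5]))]
```

```bash
python3 -m creep '[[0.0012,0,0,0,3,0,0.45],[0.0012,0,0.002,0,3,0,0.45],[0.0012,0,0.004,0,3,0,0.45],[0.0012,0,0.006,0,3,0,0.45],[0.0012,0,0.006,0,3,0,0.45]]' >/dev/null
python3 - <<'E'
from h import *
stat(30.2);i=red("pics/w10.png")
E
```

```text
t21.90 off-axis tool xy [-2.8  -0.47] height s 45.22 tilt err [-0.9  6.   0. ] F tool [ 0.2 -0.7  1.1] M tool [-0.02  0.35  0.04] w46.9
ring [array([255.2, 254. ]), array([77.2, 92.5]), np.float64(86.2)]
ring [array([255.3, 256.6]), array([38. , 49.9]), np.float64(88.7)]
```

```bash
python3 -m creep '[[0.0003,0,0.003,0,0,0,0.45],[0.0006,0,0.006,0,0,0,0.45],[0.0009,0,0.008,0,0,0,0.45],[0.001,0,0.01,0,0,0,0.45],[0.001,0,0.01,0,0,0,0.45]]' >/dev/null
python3 - <<'E'
from h import *
stat(30.2)
E
```

```text
t22.37 off-axis tool xy [-2.02 -0.48] height s 35.39 tilt err [-0.9  6.   0. ] F tool [0.2 0.4 1.1] M tool [ 0.01  0.45 -0.01] w46.5
```

```bash
python3 -m creep '[[0.0004,0,0.004,0,0,0,0.45],[0.0008,0,0.008,0,0,0,0.45],[0.0011,0,0.011,0,0,0,0.45],[0.0014,0,0.014,0,0,0,0.45],[0.0014,0,0.014,0,0,0,0.45]]' >/dev/null
python3 - <<'E'
from h import *
stat(30.2)
E
python3 -m creep '[[0.0001,0,0.001,0,0,0,0.45],[0.0002,0,0.002,0,0,0,0.45],[0.0003,0,0.003,0,0,0,0.45],[0.0003,0,0.003,0,0,0,0.45],[0.0003,0,0.003,0,0,0,0.45]]' >/dev/null
python3 - <<'E'
from h import *
stat(30.2)
E
```

```text
t22.78 off-axis tool xy [-0.42 -0.49] height s 21.07 tilt err [-0.9  6.   0. ] F tool [ 0.2 -0.1  0. ] M tool [-0.02  0.46  0.04] w46.9
t23.20 off-axis tool xy [-1.02 -0.47] height s 19.00 tilt err [-0.9  6.1  0. ] F tool [ 0.6 -0.2  0.7] M tool [-0.01  0.44  0.01] w46.7
```

```bash
python3 -m creep '[[0.0001,0,0.001,0,0,0,0.45],[0.0002,0,0.002,0,0,0,0.45],[0.0003,0,0.003,0,0,0,0.45],[0.0003,0,0.003,0,0,0,0.45],[0.0003,0,0.003,0,0,0,0.45]]' >/dev/null
python3 - <<'E'
from h import *
stat(30.2)
E
```

```text
t23.62 off-axis tool xy [-0.97 -0.36] height s 16.46 tilt err [-1.   6.1  0. ] F tool [ 1.4 -0.1 -5.8] M tool [-0.15  0.68  0.  ] w47.2
```

```bash
python3 -m creep '[[0,0,-0.0005,0,0,0,0.75],[0,0,-0.0005,0,0,0,0.75],[0,0,-0.0005,0,0,0,0.75],[-0.001,0,-0.01,0,0,0,0.75],[-0.004,0,-0.04,0,0,0,0.75]]'|egrep "force|width"
python3 -m creep '[[-0.003,0,-0.03,0,0,0,0.75],[-0.006,0,-0.06,0,0,0,0.75],[-0.006,0,-0.06,0,7,0,0.75],[-0.006,0,-0.06,0,14,0,0.75],[-0.006,0,-0.06,0,21,0,0.75]]' |egrep "force|width"
python3 - <<'E'
from h import *
go([543.6,-262.7,60],down(180))
s=optics.capture("scene");cv2.imwrite("pics/s11.png",s)
i=optics.capture("wrist");cv2.imwrite("pics/w11.png",i)
E
```

```text
force: [-0.0, 0.4, -0.8]
gripper_width: 64.1
force: [-0.2, 0.3, -1.3]
gripper_width: 63.9
t24.45 tcp [564.4 157.3 316.7] F [-0.2  0.3 -1.3] w63.9 SHIFT mm [ 106.5 -411.6  249. ] TURN [0.4 4.6 9. ]
```

```bash
python3 -m creep '[[0.05,-0.2,0.03,0,4.6,9,0.75],[0.05,-0.2,0.03,0,4.6,9,0.75],[0.05,-0.2,0.03,0,4.6,9,0.75],[0.05,-0.2,0.03,0,4.6,9,0.75],[0.05,-0.2,0.03,0,4.6,9,0.75]]' >/dev/null
python3 -c "
from h import *
go([543.6,-262.7,60],down(180))"
```

```text
t24.97 tcp [548.5 -49.3 278.5] F [1.5 0.3 0.6] w63.6 SHIFT mm [   4.9 -214.6  217.3] TURN [ 0.3 -0.   0. ]
```

```bash
python3 -m creep '[[0.005,-0.215,0.15,0,0,0,0.75],[0.005,-0.215,0.15,0,0,0,0.75],[0.005,-0.215,0.15,0,0,0,0.75],[0.005,-0.215,0.15,0,0,0,0.75],[0.005,-0.215,0.15,0,0,0,0.75]]' >/dev/null
python3 -c "
from h import *
go([543.6,-262.7,40],down(180))"
```

```text
t25.38 tcp [ 544.2 -219.3  158. ] F [ 0.  -0.3  0.4] w63.8 SHIFT mm [  0.6 -43.9 117.8] TURN [ 0.3 -0.  -0. ]
```

```bash
python3 -m creep '[[0,-0.042,0.03,0,0,0,0.75],[0,-0.042,0.07,0,0,0,0.75],[0,-0.042,0.1,0,0,0,0.75],[0,-0.042,0.112,0,0,0,0.75],[0,-0.042,0.112,0,0,0,0.75]]' >/dev/null
python3 - <<'E'
from h import *
st=readout.observe();i=optics.capture("wrist");go([543.6,-262.7,-16],down(180),st)
cv2.imwrite("pics/w12.png",i)
h=cv2.cvtColor(i,cv2.COLOR_BGR2HSV);m=cv2.inRange(h,(12,80,30),(28,255,255))
n,l,s,c=cv2.connectedComponentsWithStats(m);j=1+np.argmax(s[1:,4]);print(s[j])
x,y,w,hh=s[j,:4]
a=max(0,y-10);b=max(0,x-10)
cv2.imwrite("pics/w12b.png",cv2.convertScaleAbs(cv2.resize(i[a:a+110,b:b+110],(770,770),interpolation=cv2.INTER_CUBIC)[:600],alpha=1.5));print(a,b)
E
```

```text
t25.80 tcp [ 540.7 -257.    42.4] F [-0.9  0.2  0.2] w64.2 SHIFT mm [-3.4 -6.3 58.3] TURN [ 0.6 -0.5 -0. ]
[ 215  179   64   70 3019]
169 205
```

View pics/w12b.png

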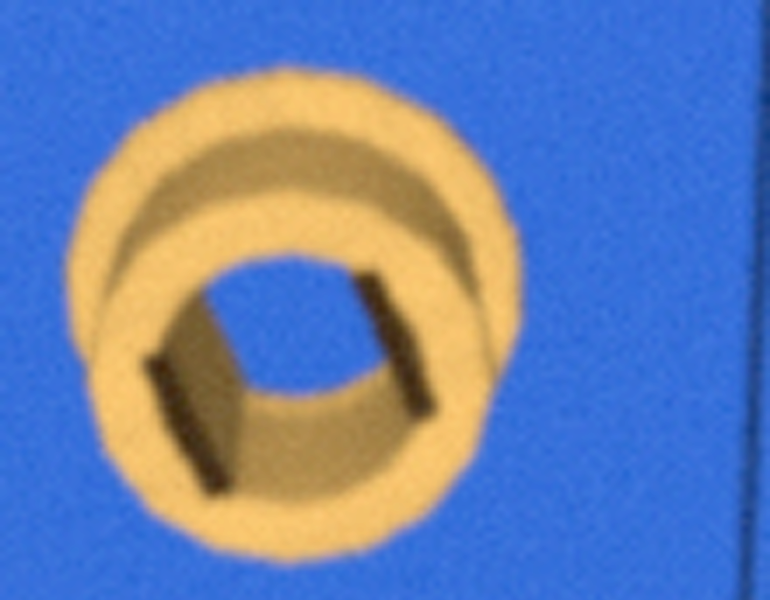

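The flats' dark edges run from (155,357) to (218,492) and from (365,275) to (425,413). The top face is centred at (290,376).

```bash
python3 - <<'E'
from h import *
st=readout.observe();k=cam("wrist",st)
P=lambda x,y,z=32:onz(k,(205+x/7,169+y/7),z)
print("ctr",P(290,376))
for a,b in(((155,357),(218,492)),((365,275),(425,413))):
    d=P(*b)-P(*a);print(np.degrees(np.arctan2(d[1],d[0])))
for yw in (9,189,193): 
    x=along(0).as_matrix()[:,0];y=np.cross(A,x);v=along(yw).as_matrix()[:,0];print(yw,np.degrees(np.arctan2(v@y,v@x)))
go([543.6,-262.7,-16],down(180),st)
E
```

```text
ctr [ 546.08718507 -263.66149408   32.        ]
21.68514562587104
22.159621608186484
9 9.53008990044831
189 -170.4699100995517
193 -166.23083974036015
t25.85 tcp [ 543.  -257.9   45.2] F [-0.2 -0.2 -0.2] w64.0 SHIFT mm [-0.9 -5.2 61.1] TURN [ 0.4 -0.3  0. ]
```

```bash
python3 -m creep '[[-0.001,-0.005,0,0,0,0,0.7],[-0.001,-0.005,0.02,0,0,0,0.7],[-0.001,-0.005,0.04,0,0,0,0.7],[-0.001,-0.005,0.055,0,0,0,0.7],[-0.001,-0.005,0.06,0,0,0,0.7]]' |egrep "pos|force"
python3 -m creep '[[0,0,0,0,0,0,0.7],[0,0,0,0,0,0,0.4],[0,0,0,0,0,0,0.3],[0,0,0,0,0,0,0.3],[0,0,0,0,0,0,0.3]]' 20
python3 -m creep '[[0,0,0,0,0,0,0.3],[0,0,0,0,0,0,0.3],[0,0,0,0,0,0,0.3],[0,0,0,0,0,0,0.3],[0,0,0,0,0,0,0.3]]' 50
```

```text
tcp_pos: [546.5, -264.0, -13.1]
force: [-0.6, 1.1, -1.0]
clock: 26.68
tcp_pos: [547.4, -264.7, -11.7]
tcp_rot: [3.137, 0.001, -3.141]
force: [0.8, 2.3, 5.9]
gripper_width: 38.7
clock: 27.1
tcp_pos: [547.5, -264.8, -11.4]
tcp_rot: [3.137, 0.002, -3.142]
force: [-0.8, 1.1, 7.6]
gripper_width: 37.5
```

```bash
python3 -m creep '[[0,0,-0.03,0,0,0,0.3],[0,0,-0.07,0,0,0,0.3],[0,0,-0.11,0,0,0,0.3],[0,0,-0.15,0,0,0,0.3],[0,0,-0.19,0,0,0,0.3]]' 60
python3 - <<'E'
from h import *
st=readout.observe();i=optics.capture("wrist");go(S+A*(85-15.4),along(193),st)
cv2.imwrite("pics/w13.png",i)
h=cv2.cvtColor(i,cv2.COLOR_BGR2HSV);m=cv2.inRange(h,(12,80,30),(28,255,255))
n,l,s,c=cv2.connectedComponentsWithStats(m);j=1+np.argmax(s[1:,4]);print(s[j])
E
```

```text
clock: 27.52
tcp_pos: [545.5, -264.8, 178.2]
tcp_rot: [3.136, -0.002, 3.142]
force: [1.7, -0.9, -1.3]
gripper_width: 37.5
t27.52 tcp [ 545.5 -264.8  178.2] F [ 1.7 -0.9 -1.3] w37.5 SHIFT mm [ -23.1  423.8 -115.3] TURN [ -0.5 -19.5 -13.2]
[ 213  193   85   96 5830]
```

```bash
python3 -m creep '[[-0.01,0.15,-0.12,0,0,-13,0.3],[-0.01,0.15,-0.12,0,0,-13,0.3],[-0.01,0.15,-0.12,0,0,-13,0.3],[-0.01,0.15,-0.12,0,0,-13,0.3],[-0.03,0.19,-0.12,0,0,-13,0.3]]' >/dev/null
python3 -c "
from h import *
go(S+A*(85-15.4),along(193))"
```

```text
t27.98 tcp [568.6 -97.4 296. ] F [ 0.6 -0.6 -0.4] w37.3 SHIFT mm [-57.2 249.3   0.9] TURN [  1.5 -19.1  -0.4]
```

```bash
python3 -m creep '[[-0.05,0.19,0.0,0,0,0,0.3],[-0.05,0.19,0,0,0,0,0.3],[-0.05,0.19,0,0,0,0,0.3],[-0.05,0.19,0,0,0,0,0.3],[-0.05,0.19,0,0,0,0,0.3]]' >/dev/null
python3 -c "
from h import *
go(S+A*(85-15.4),along(193))"
```

```text
t28.40 tcp [573.8 102.  292.4] F [ 0.5  0.1 -1.3] w37.4 SHIFT mm [-7.9 56.  -3. ] TURN [  1.8 -19.3  -0.2]
```

```bash
python3 -m creep '[[-0.005,0.035,-0.003,0.6,-6.5,0,0.3],[-0.013,0.056,-0.003,1.2,-13,0,0.3],[-0.013,0.056,-0.003,1.8,-19.3,-0.2,0.3],[-0.013,0.056,-0.003,1.8,-19.3,-0.2,0.3],[-0.013,0.056,-0.003,1.8,-19.3,-0.2,0.3]]' >/dev/null
python3 -m creep '[[0,0,0.005,0,0,0,0.3],[0,0,0.01,0,0,0,0.3],[0,0,0.015,0,0,0,0.3],[0,0,0.02,0,0,0,0.3],[0,0,0.02,0,0,0,0.3]]' >/dev/null
python3 - <<'E'
from h import *
stat(15.4);go(S+A*(60-15.4),along(193))
i=optics.capture("wrist");cv2.imwrite("pics/w14.png",i)
E
```

```text
t29.23 off-axis tool xy [-4.43 -3.97] height s 61.33 tilt err [ 0.1 -0.2  0. ] F tool [0.3 0.4 1.2] M tool [-0.03  0.43 -0.02] w37.5
t29.23 tcp [581.7 156.8 275.1] F [ 0.   0.3 -1.2] w37.5 SHIFT mm [4.6 3.9 1.3] TURN [-0.1 -0.2 -0.1]
```

```bash
python3 -m creep '[[-0.0005,0.0034,0,0,0,0,0.3],[-0.0005,0.0034,0.002,0,0,0,0.3],[-0.0005,0.0034,0.004,0,0,0,0.3],[-0.0005,0.0034,0.006,0,0,0,0.3],[-0.0005,0.0034,0.007,0,0,0,0.3]]' >/dev/null
python3 - <<'E'
from h import *
stat(15.4)
i=optics.capture("wrist");cv2.imwrite("pics/w15.png",i)
st=readout.observe();k=cam("wrist",st);Sx=S+along(189).apply([.1,-.5,0])+A*.85
print("tip px",proj(k,[Sx+51*A]))
# bushing top: dark strips / bore: darkest blobs within the gold blob
h=cv2.cvtColor(i,cv2.COLOR_BGR2HSV);m=cv2.inRange(h,(12,80,110),(28,255,255))
cs,hr=cv2.findContours(m,cv2.RETR_CCOMP,cv2.CHAIN_APPROX_NONE)
for q,hh in zip(cs,hr[0]):
    if len(q)>40: print(hh[3],len(q),cv2.boundingRect(q),[np.round(v,1) for v in cv2.fitEllipse(q)])
R=Ro.from_euler('xyz',st['tcp_rot']);
for x in (2,4,6): print(x,"pred top-face ellipse ctr",proj(k,[st['tcp_pos']+R.apply([x,0,-43.4])]).round(1),"front edge",proj(k,[st['tcp_pos']+R.apply([x-20,0,-43.4])]).round(1))
E
```

```text
t29.70 off-axis tool xy [-4.73  0.12] height s 55.67 tilt err [ 0.1 -0.1  0. ] F tool [ 0.3 -0.6  2.6] M tool [-0.02  0.37 -0.04] w37.3
tip px [[254.04022186 227.45618327]]
-1 205 (219, 220, 74, 69) [array([255.3, 254. ]), array([66.8, 74.4]), np.float64(89.2)]
0 156 (225, 230, 61, 50) [array([255.3, 254.9]), array([48.7, 57.3]), np.float64(82.8)]
-1 222 (213, 195, 85, 41) [array([255., 232.]), array([68.6, 79.1]), np.float64(88.3)]
2 pred top-face ellipse ctr [[255.2 259.7]] front edge [[255.2 292.9]]
4 pred top-face ellipse ctr [[255.2 256.3]] front edge [[255.2 289.7]]
6 pred top-face ellipse ctr [[255.2 252.7]] front edge [[255.2 286.5]]
```

```bash
python3 -m creep '[[-0.0004,-0.0005,0.001,0,0,0,0.3],[-0.0004,-0.0005,0.002,0,0,0,0.3],[-0.0004,-0.0005,0.003,0,0,0,0.3],[-0.0004,-0.0005,0.004,0,0,0,0.3],[-0.0004,-0.0005,0.005,0,0,0,0.3]]' >/dev/null
python3 -c "
from h import *
stat(15.4)"
python3 -m creep '[[0,0,0.001,0,0,0,0.3],[0,0,0.002,0,0,0,0.3],[0,0,0.003,0,0,0,0.3],[0,0,0.003,0,0,0,0.3],[0,0,0.003,0,0,0,0.3]]' >/dev/null
python3 -c "
from h import *
stat(15.4)"
```

```text
t30.17 off-axis tool xy [-5.37 -0.49] height s 50.87 tilt err [ 0.1 -0.1  0. ] F tool [ 0.3 -0.3  0.4] M tool [-0.08  0.42 -0.01] w37.4
t30.58 off-axis tool xy [-5.24 -0.46] height s 47.82 tilt err [ 0.1 -0.1  0. ] F tool [ 0.3 -0.   0.8] M tool [-0.04  0.4   0.02] w37.4
```

```bash
python3 -m creep '[[0,0,0.001,0,0,0,0.3],[0,0,0.002,0,0,0,0.3],[0,0,0.003,0,0,0,0.3],[0,0,0.004,0,0,0,0.3],[0,0,0.004,0,0,0,0.3]]' >/dev/null
python3 -c "
from h import *
stat(15.4)"
```

```text
t31.00 off-axis tool xy [-5.2  -0.47] height s 43.64 tilt err [ 0.1 -0.1  0. ] F tool [1.4 0.2 0.7] M tool [-0.02  0.35  0.04] w37.3
```

```bash
python3 -m creep '[[0,0,0.001,0,0,0,0.3],[0,0,0.002,0,0,0,0.3],[0,0,0.003,0,0,0,0.3],[0,0,0.004,0,0,0,0.3],[0,0,0.005,0,0,0,0.3]]' >/dev/null
python3 -c "
from h import *
stat(15.4)"
```

```text
t31.42 off-axis tool xy [-5.32 -0.45] height s 38.83 tilt err [ 0.1 -0.1  0. ] F tool [0.7 0.7 0.6] M tool [-0.04  0.47 -0.02] w37.3
```

```bash
python3 -m creep '[[0,0,0.002,0,0,0,0.3],[0,0,0.004,0,0,0,0.3],[0,0,0.006,0,0,0,0.3],[0,0,0.008,0,0,0,0.3],[0,0,0.009,0,0,0,0.3]]' >/dev/null
python3 -c "
from h import *
stat(15.4)"
```

```text
t31.83 off-axis tool xy [-5.27 -0.47] height s 29.54 tilt err [ 0.1 -0.1  0. ] F tool [ 0.9 -0.1  1.1] M tool [-0.04  0.45  0.08] w37.2
```

```bash
python3 -m creep '[[0,0,0.001,0,0,0,0.3],[0,0,0.002,0,0,0,0.3],[0,0,0.003,0,0,0,0.3],[0,0,0.004,0,0,0,0.3],[0,0,0.005,0,0,0,0.3]]' >/dev/null
python3 -c "
from h import *
stat(15.4)"
```

```text
t32.25 off-axis tool xy [-5.26 -0.45] height s 24.86 tilt err [ 0.1 -0.1  0. ] F tool [0.4 0.7 1. ] M tool [-0.05  0.54  0.01] w37.3
```

```bash
python3 -m creep '[[0,0,0.001,0,0,0,0.3],[0,0,0.002,0,0,0,0.3],[0,0,0.003,0,0,0,0.3],[0,0,0.004,0,0,0,0.3],[0,0,0.004,0,0,0,0.3]]' >/dev/null
python3 -c "
from h import *
stat(15.4)"
```

```text
t32.67 off-axis tool xy [-5.35 -0.37] height s 22.70 tilt err [ 0.1 -0.1  0. ] F tool [  6.2  -0.3 -10.1] M tool [-0.2   1.51 -0.03] w37.5
```

```bash
python3 -m creep '[[0,0,0,0,0,0,0.65],[0,0,-0.001,0,0,0,0.65],[0,0,-0.002,0,0,0,0.65],[0,0,-0.01,0,0,0,0.65],[0,0,-0.04,0,0,0,0.65]]'|egrep "force|width"
python3 -m creep '[[0,0,-0.03,0,0,0,0.75],[0,0,-0.06,0,0,0,0.75],[0,0,-0.09,0,0,0,0.75],[0,0,-0.1,0,0,0,0.75],[0,0,-0.1,0,0,0,0.75]]' |egrep "force|width|clock"
python3 - <<'E'
from h import *
st=readout.observe();i=optics.capture("wrist");cv2.imwrite("pics/w16.png",i)
s=optics.capture("scene");cv2.imwrite("pics/s16.png",s)
k=cam("wrist",st);Sx=S+along(189).apply([.1,-.5,0])+A*.85
p=proj(k,[Sx+a*A for a in (0,22,27,50,51)]);print("pred wrist px",p.round(0).tolist())
u,v=p[3].astype(int);v=max(v,55);u=min(max(u,70),440)
a=cv2.resize(i[v-55:v+65,u-70:u+70],(400,343),interpolation=cv2.INTER_CUBIC)
b=cv2.resize(s[140:197,275:342],(400,343),interpolation=cv2.INTER_CUBIC)
cv2.imwrite("pics/f.png",cv2.convertScaleAbs(np.hstack([a,b]),alpha=1.5))
E
```

```text
force: [0.0, -0.9, -0.4]
gripper_width: 55.5
clock: 33.5
force: [-0.0, 0.0, 0.4]
gripper_width: 64.2
pred wrist px [[255.0, 161.0], [255.0, 166.0], [255.0, 167.0], [255.0, 173.0], [255.0, 173.0]]
```

View pics/f.png

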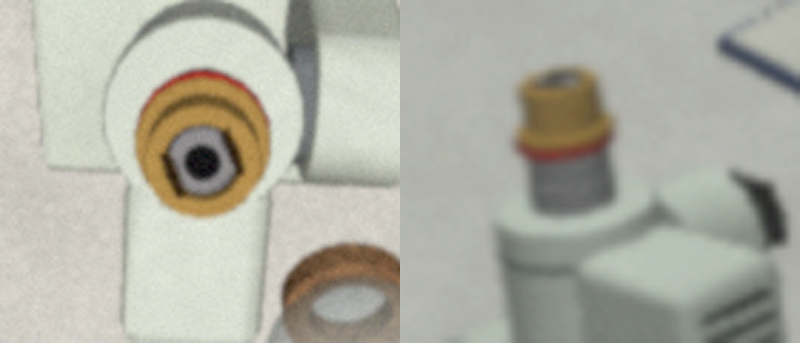

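The final crops show the collar, spacer, red washer and brass bushing stacked flat, with no gap. The shaft end sits flush in the flatted bore at left crop (203,160), and the gripper is clear.

```bash
python3 -c "
from cell import job
print(job.finish_job())"
```

```text
the job is handed in; nothing more can be done
None
```

I threaded the spacer, then the red washer, then the bushing flange-first onto the shaft. I handed the job in at about 33.6 s of the 72 s allowed.

**Checks that passed:**
- **Contact heights:** along the shaft, the spacer landed at +0.9 mm (nominal 0), the washer at 16.5 mm (nominal 16) and the bushing at 22.7 mm (nominal 22). Contact forces were 6 to 10 N.
- **Bushing flats:** I matched them to the shaft by camera, and the bushing slid past the shaft end without resistance.
- **Final pictures:** the three parts sit flat on each other with no visible gap. The shaft end is inside the bushing's bore and the gripper is clear.

**What went wrong or disagreed:**
- **Fingertip position:** the fingertips sat roughly 20–30 mm behind the nominal TCP. The first closes on the spacer and on the washer passed above them, so I found the grasp heights by feel.
- **Washer tilt:** the washer caught the shaft end on its first try and tilted about 9° in the jaws. I lifted it, counter-tilted the tool and threaded it without further contact.
- **Top camera:** its positions were about 4–5 mm off from the wrist camera's, so I gave it less weight.
- **Bystanders:** I felt no contact with them, but did not check their positions separately at the end.

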